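# Start a copy of the small drive on the duplicator

## Task

Set the drive duplicator to copy the small 2.5-inch drive: with the fingertips press the round select key straight in front of the bay that drive stands in gently all the way down (it stays down), and then press the large round start key at the end of the deck fully and let it spring back. Press no other key, neither the other bays' keys nor the large square erase key, and leave the drives and everything on the bench where they are.

Things in the scene. Friction and masses are not known exactly. Their poses are not given: they have to be found in the camera images.
- dock: four-bay drive duplicator, fixed. Grey key deck, top 60 mm above the bench, x -160 to -45 mm; behind it a black block 90 mm high, x -45 to 95 mm, with four upright slots: bays 0 to 3 at y 96, 32, -32, -96 mm, centred at x 26, floors 8 mm up. Width y -145 to 145 mm. Origin on the bench under it; x from deck to bays (away from the robot), y along the row to the left.
- sel0_top (a point): centre of the top of the select key of bay 0 (leftmost (largest y of the dock)): round plastic key, diameter 26 mm, standing 14 mm proud of the deck (top 74 mm above the bench when up), straight in front of its bay at x -105, y 96 mm of the dock. The point moves down with the key.
- sel0 (a joint): select key of bay 0: 0 = up, 0.007 m = fully down. It goes straight down against about 2.5 N of friction to a rubber-cushioned stop (gives 1 mm per 5 N more), has no spring and stays where it is left. Starts up; counts as selected beyond 0.0045.
- sel1_top (a point): centre of the top of the select key of bay 1 (second from left): round plastic key, diameter 26 mm, standing 14 mm proud of the deck (top 74 mm above the bench when up), straight in front of its bay at x -105, y 32 mm of the dock. The point moves down with the key.
- sel1 (a joint): select key of bay 1: 0 = up, 0.007 m = fully down. It goes straight down against about 2.5 N of friction to a rubber-cushioned stop (gives 1 mm per 5 N more), has no spring and stays where it is left. Starts up; counts as selected beyond 0.0045.
- sel2_top (a point): centre of the top of the select key of bay 2 (second from right): round plastic key, diameter 26 mm, standing 14 mm proud of the deck (top 74 mm above the bench when up), straight in front of its bay at x -105, y -32 mm of the dock. The point moves down with the key.
- sel2 (a joint): select key of bay 2: 0 = up, 0.007 m = fully down. It goes straight down against about 2.5 N of friction to a rubber-cushioned stop (gives 1 mm per 5 N more), has no spring and stays where it is left. Starts up; counts as selected beyond 0.0045.
- sel3_top (a point): centre of the top of the select key of bay 3 (rightmost): round plastic key, diameter 26 mm, standing 14 mm proud of the deck (top 74 mm above the bench when up), straight in front of its bay at x -105, y -96 mm of the dock. The point moves down with the key.
- sel3 (a joint): select key of bay 3: 0 = up, 0.007 m = fully down. It goes straight down against about 2.5 N of friction to a rubber-cushioned stop (gives 1 mm per 5 N more), has no spring and stays where it is left. Starts up; counts as selected beyond 0.0045.
- start_top (a point): centre of the top of the start key: large ROUND key, diameter 38 mm, plain plastic like the others, 14 mm proud of its grey pod (70 wide, 100 deep, 60 high; key top 74 mm above the bench when up). Start and erase pods stand at the two ends of the key deck, at x -105, y +182 or -182 mm of the dock; which is at which end varies. Moves down with the key.
- start (a joint): start key (starts the copy): 0 = up, 0.007 m = fully down. It springs back by itself; 1.4 N to begin, 4.5 N fully down, then a rubber-cushioned stop (1 mm per 5 N more). Counts as pressed beyond 0.0045.
- erase_top (a point): centre of the top of the erase key: large SQUARE key, 34 x 34 mm, plain plastic like the others, 14 mm proud of its grey pod (70 wide, 100 deep, 60 high; key top 74 mm above the bench when up). Start and erase pods stand at the two ends of the key deck, at x -105, y +182 or -182 mm of the dock; which is at which end varies. Moves down with the key.
- erase (a joint): erase key (starts erasing; must be left alone): 0 = up, 0.007 m = fully down. It springs back by itself; 1.4 N to begin, 4.5 N fully down, then a rubber-cushioned stop (1 mm per 5 N more). Counts as pressed beyond 0.0045.
- ssd: the small 2.5-inch drive: thin aluminium slab 9.5 mm thick, 70 mm wide, showing 42 mm above its black carrier (carrier 108 x 28.5 x 86 mm); top 128 mm above its origin. It stands in any of the four bays. Origin: centre of its underside, on the slot floor at the centre of its bay; x and y as the dock's; z up. Loose in the slot.
- hdd_a: a big 3.5-inch drive: aluminium block 26 mm thick, 102 mm wide, showing 64 mm above its black carrier (108 x 28.5 x 86 mm); top 150 mm above its origin. Origin: centre of its underside, on the slot floor at the centre of its bay; x and y as the dock's; z up. Loose in the slot.
- hdd_b: a big 3.5-inch drive: aluminium block 26 mm thick, 102 mm wide, showing 64 mm above its black carrier (108 x 28.5 x 86 mm); top 150 mm above its origin. Origin: centre of its underside, on the slot floor at the centre of its bay; x and y as the dock's; z up. Loose in the slot.
- blank: empty black carrier 108 x 28.5 x 90 mm, no drive in it; top 90 mm above its origin. Origin: centre of its underside, on the slot floor at the centre of its bay; x and y as the dock's; z up. Loose in the slot.
- driver: screwdriver 170 mm long lying on the bench between the robot and the duplicator, under 35 mm high. Loose bystander.
- memory: memory module 133 x 31 x 6 mm lying on the bench between the robot and the duplicator. Loose bystander.
- screw_tub: small steel screw bowl, diameter 60, height 35 mm, on the bench to the left of the duplicator. Loose bystander.
Not all that is in view belongs to the job. Leave any yellow look-alike of the hdd_a alone.

How it is judged:
By the outcome, as a careful person would: the job done as asked, in the order asked, and still so for the second after the job is handed in, with the robot touching nothing.
It also fails if it takes over 42 s, if anything falls off the work surface, if the arm or the gripper's body presses on something with over 40 N, if the wrist force passes 120 N, or if a joint passes its speed limit or range.

## Robot

A 7-joint arm with a two-finger parallel gripper is mounted at the origin on the work surface. World frame = base frame: x ahead of the robot, y to its left, z up, the work surface at z = 0. Lengths are in m, angles in rad, forces in N, time in s.
With the tool pointing down it reaches from about 0.35 to 0.9 m from the base axis. Payload 7.2 kg.
Tool frame: the origin (TCP) lies between the finger pads; the fingertips stand 22 mm ahead of it and the grasp point (between the pads) lies 3 mm ahead of it; z points along the fingers, y is the line along which they close (so a half turn about z gives the same grasp; the last joint's range is limited). The gripper opens to 85 mm and grips with 20 to 120 N. Pads are 22 mm wide; open, the fingers measure 114 mm over their backs; the gripper's body (76 mm by 85 mm) begins 54 mm behind the grasp point. The pads swing forward as they close: fully open they stand 13 mm farther back than shut.
Start: joints at [-0.068, 0.411, -0.013, 1.596, 0.006, 1.134, -0.082], TCP at [0.625, -0, 0.253] pointing down, gripper open.
Joint ranges: [-2.95, 2.95], [-0.29, 1.99], [-1.47, 1.44], [0.14, 2.54], [-1.03, 4.17], [0.13, 1.85], [-2.86, 2.86]. Speed limits (rad/s): [2.39, 2.39, 3.01, 3.01, 3.14, 3.14, 3.14].

## Interface

Orientations are given as a unit quaternion [x, y, z, w].
In Python, from cell import * gives the robot as it stands.
- The arm moves only by the tool move_arm, never from a script. Its arguments are lists of equal length, an entry for each row: "dr": the turn, a rotation vector about the tool's x, y, z in units of 45 degrees (1.0 is 45 degrees), a list of three; "delta_pos": the shift along the tool's x, y, z in units of 0.25 m (1.0 is 0.25 m), a list of three; "grip": the opening, from 0 (shut) to 1 (fully open). In form: {"dr": [[ax, ay, az], ...], "delta_pos": [[dx, dy, dz], ...], "grip": [grip, ...]}. A call has 1 to 12 rows; each row is the pose to reach, as a shift and turn from the pose commanded when the call began, along the tool's axes at that moment; what a row does not reach only later rows make up. A row lasts 1/8 s, in which the tool goes at most 62.5 mm and 10.7 degrees, less where a joint would pass 70% of its speed; a pose out of reach is approached as far as the arm can. A call with a number of a shift or a turn outside -1 to 1 is refused whole. A call with a gripper value outside its range is refused whole. The fingers move at their own pace and stop on an object; the grip force is fixed at half the most. Time passes only in rows, so rows that repeat a pose let the fingers close. It gives the time, the measured TCP pose, the force, the opening and the grip force at its end, in the units of the state.
- state(): the state, without advancing time (a new reading comes with each control period).
- read_camera(name): name is "scene" or "side" or "wrist"; returns (picture, depth): 420x560x3 uint8, blue, green, red; 420x560 float32, m along the optical axis (not along the pixel's ray), 0 where there is no reading.
- get_calibration(name): a dict with "K" (3x3 intrinsics, pixels), "dist_coeffs" ([k1, k2, p1, p2, k3] as OpenCV has them; the pictures are not rectified), "R" (3x3) and "t" (3): a world point X has camera coordinates R X + t. Camera axes: x right, y down, z forward; pixel columns grow to the right and rows downward; lengths in m; the calibration is good to about 2 mm. A picture is of the moment at which its call begins: read the wrist's pose just before it. get_calibration takes no time and is no camera call; for the wrist camera it gives the pose at the moment of the call.
- finish_job(): hands the job in; it is judged then, once.
The state is a dict: "time_s": time; "q": joint angles; "joint_velocities": joint speeds; "tau": joint torques, N m; "tcp_pos": TCP position; "eef_rot": TCP orientation; "ft_force": force on the tool from outside, world axes, zero at the start; "moment": the same for the moment, N m; "gripper_width": finger opening in m; "grasp_force": force on a finger pad.
Only numpy, scipy, OpenCV 4.12 (cv2) and the standard library are available. Lean on these libraries where they do the work, as an engineer would, in place of code of your own. Each camera call takes 0.05 s, during which the arm holds its last target. There are 200 camera calls.

## Working session

There is one attempt and no reset: what is moved stays moved. The work goes in short steps, Python scripts to look and compute and a tool call to move; the robot and the scene stay as the last step left them, time stands still between calls to the robot, and variables do not carry over. Pictures are saved under pics/ and viewed, at most 10 in all, crops included, and the job is handed in when it is done.

Besides the shell and the picture viewer there is one more tool, called after "Emit:" as a command line: name --argument value ..., lists and objects as JSON in quotes. move_arm: Moves the arm, as the interface text tells. Shifts and turns lie within -1 to 1; 1 stands for 0.25 m of shift or 45 degrees of turn. Its arguments: {"type":"object","properties":{"dr":{"type":"array","items":{"type":"array","items":{"type":"number","minimum":-1,"maximum":1}}},"delta_pos":{"type":"array","items":{"type":"array","items":{"type":"number","minimum":-1,"maximum":1}}},"grip":{"type":"array","items":{"type":"number"}}},"required":["dr","delta_pos","grip"]}

```bash
mkdir -p pics; python3 - <<'E'
from cell import *
import cv2,numpy as np
s=state();print(s['time_s'],s['tcp_pos'],s['eef_rot'],s['gripper_width'])
for n in ("scene","side"):
    c=get_calibration(n);p,d=read_camera(n);cv2.imwrite(f'pics/{n}.png',p);np.savez(f'{n}.npz',p=p,d=d,**{k:np.array(c[k]) for k in c})
    print(n,-np.array(c['R']).T@np.array(c['t']))
E
```

```text
0.0 [ 6.24525348e-01 -3.12130757e-05  2.52410350e-01] [ 7.07086662e-01  7.07126401e-01 -6.41262059e-04 -5.42745423e-04] 0.08539295255231737
scene [0.86957965 0.49370786 0.86737839]
side [0.22174541 0.51684818 0.65211938]
```

View pics/scene.png

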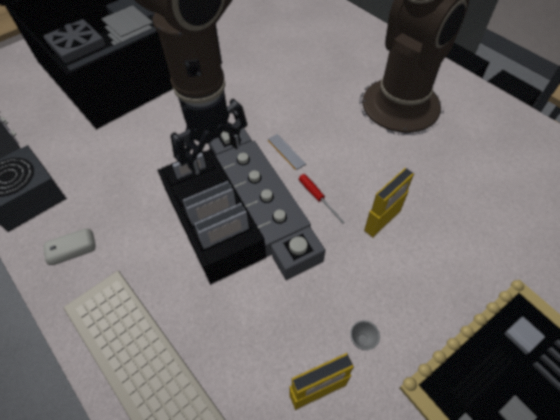

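View pics/side.png

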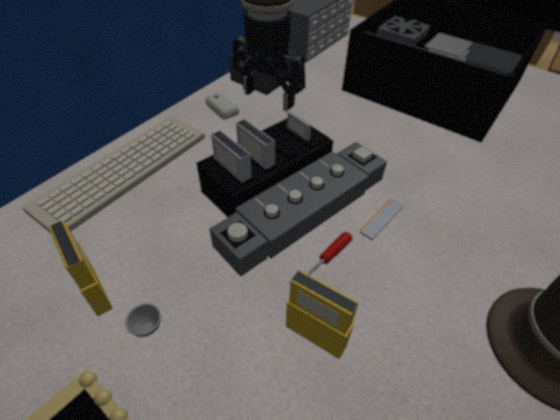

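The side view shows select keys near (272,211), (295,196), (317,183) and (338,170). The end keys are at (237,232), which looks round, and (362,153). Drives are at (232,157), (255,143) and (299,125). I'll enlarge to check these.

```bash
python3 - <<'E'
import cv2
p=cv2.imread('pics/side.png')[95:275,190:400]
q=cv2.resize(p,None,fx=3.3,fy=3.3,interpolation=cv2.INTER_CUBIC)
q=cv2.convertScaleAbs(q,alpha=1.6,beta=10)
cv2.imwrite('pics/sidec.png',q)
p=cv2.imread('pics/scene.png')[100:290,150:350]
q=cv2.resize(p,None,fx=3.1,fy=3.1,interpolation=cv2.INTER_CUBIC)
cv2.imwrite('pics/scenec.png',cv2.convertScaleAbs(q,alpha=1.6,beta=10))
E
```

```text
(no output)
```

View pics/sidec.png

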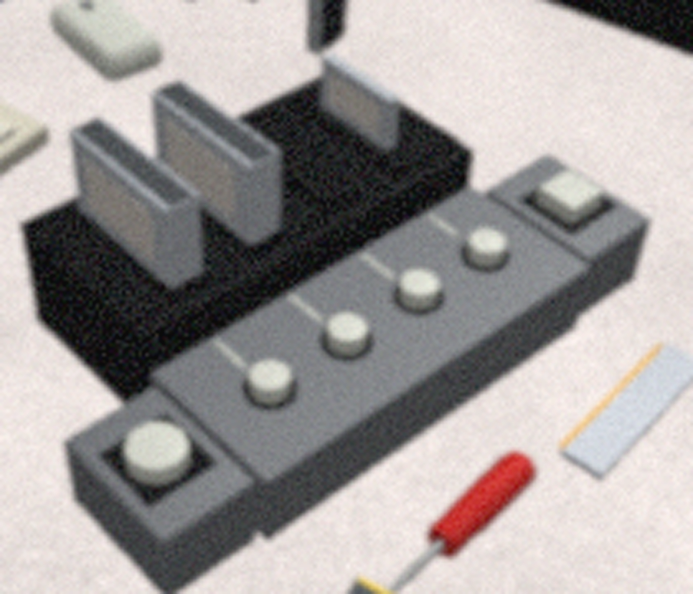

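View pics/scenec.png

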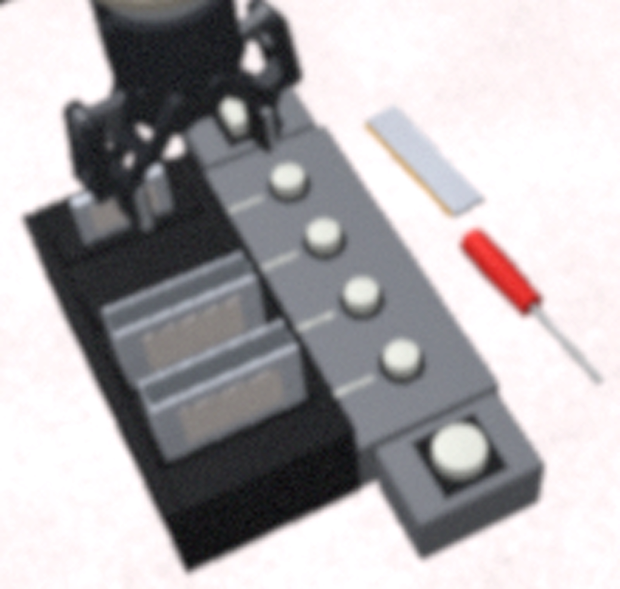

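SSD stands in bay 3 (rightmost), with the blank in bay 2. The round start key is at the left end and the square erase key at the right. Next I triangulate the key tops.

```bash
cat > tri.py <<'E'
import numpy as np,cv2
from scipy.optimize import least_squares
side=(np.array([[157,447],[270,376],[348,328],[419,284],[487,242]])+.5)/3.3-.5+[190,95]
scene=(np.array([[460,448],[402,355],[362,292],[324,233],[288,177]])+.5)/3.1-.5+[150,100]
C=[np.load(n+'.npz') for n in('scene','side')]
und=[cv2.undistortPoints(u.reshape(-1,1,2),c['K'],c['dist_coeffs']).reshape(-1,2) for u,c in zip((scene,side),C)]
P=[np.c_[c['R'],c['t'].reshape(3)] for c in C]
X=cv2.triangulatePoints(P[0],P[1],und[0].T,und[1].T);X=(X[:3]/X[3]).T
print('tri',X.round(4))
for c,u,w in zip(C,und,(scene,side)):   # depth check
    z=np.array([np.median(c['d'][int(b)-1:int(b)+2,int(a)-1:int(a)+2]) for a,b in w])
    print('depth',(((np.c_[u,np.ones(5)]*z[:,None])-c['t'].reshape(3))@c['R']).round(4))
L=np.array([[-.105,y] for y in(.182,.096,.032,-.032,-.096)])
def T(p):return np.c_[L@np.array([[np.cos(p[2]),np.sin(p[2])],[-np.sin(p[2]),np.cos(p[2])]])+p[:2],np.full(5,.074)]
def f(p):return np.concatenate([(cv2.projectPoints(T(p),cv2.Rodrigues(c['R'])[0],c['t'],c['K'],c['dist_coeffs'])[0].reshape(-1,2)-u).ravel() for c,u in zip(C,(scene,side))])
r=least_squares(f,[.7,0,0]);print(r.x,r.fun.round(2));print(T(r.x).round(4))
E
python3 tri.py
```

```text
tri [[ 0.5639  0.1761  0.0714]
 [ 0.5448  0.0926  0.0728]
 [ 0.5306  0.0302  0.0727]
 [ 0.5169 -0.0318  0.0725]
 [ 0.5029 -0.0949  0.0722]]
depth [[ 0.5653  0.1781  0.0742]
 [ 0.5457  0.0942  0.0744]
 [ 0.5313  0.0317  0.0733]
 [ 0.5172 -0.0311  0.0723]
 [ 0.5037 -0.0934  0.073 ]]
depth [[ 0.5628  0.1762  0.0733]
 [ 0.5447  0.092   0.0732]
 [ 0.5288  0.0318  0.0761]
 [ 0.5165 -0.0318  0.0735]
 [ 0.5024 -0.0948  0.0733]]
[ 0.62618301 -0.02327356 -0.2207398 ] [ 0.34 -0.68  0.1  -0.39 -0.03 -0.51  0.01 -0.65  0.13 -0.6  -0.7  -0.06
 -0.45  0.11 -0.55  0.08 -0.14 -0.16 -0.27 -0.1 ]
[[ 0.5636  0.1773  0.074 ]
 [ 0.5448  0.0934  0.074 ]
 [ 0.5307  0.0309  0.074 ]
 [ 0.5167 -0.0315  0.074 ]
 [ 0.5027 -0.094   0.074 ]]
```

Emit:
move_arm --dr '[[0, 0, 0], [0, 0, 0], [0, 0, 0], [0, 0, 0], [0, 0, 0], [0, 0, 0], [0, 0, 0], [0, 0, 0], [0, 0, 0], [0, 0, 0]]' --delta_pos '[[-0.13, -0.16, 0], [-0.26, -0.32, 0], [-0.378, -0.486, 0], [-0.378, -0.486, 0], [-0.378, -0.486, 0.12], [-0.378, -0.486, 0.25], [-0.378, -0.486, 0.4], [-0.378, -0.486, 0.5], [-0.378, -0.486, 0.5], [-0.378, -0.486, 0.5]]' --grip '[0, 0, 0, 0, 0, 0, 0, 0, 0, 0]'

```text
time_s: 1.35
tcp_pos: [0.5044, -0.0942, 0.129]
eef_rot: [0.707, 0.707, 0.0, 0.0]
ft_force: [0.7, -0.1, 0.8]
gripper_width: 0.0003
grasp_force: 0.0
```

```bash
python3 - <<'E'
from cell import *
import cv2,numpy as np
s=state();print(s['tcp_pos'],s['ft_force'])
p=read_camera("side")[0];c=get_calibration('wrist');w=read_camera("wrist")[0]
f=lambda q:cv2.convertScaleAbs(q,alpha=1.5,beta=10)
a=cv2.resize(f(p[60:240,260:440]),(400,400),interpolation=cv2.INTER_CUBIC)
b=cv2.resize(f(w),(400,300))
o=np.zeros((400,800,3),np.uint8);o[:,:400]=a;o[:300,400:]=b
cv2.imwrite('pics/chk.png',o)
E
```

```text
[ 0.50438771 -0.09419803  0.12902228] [ 0.65567853 -0.09809831  0.84372411]
```

View pics/chk.png

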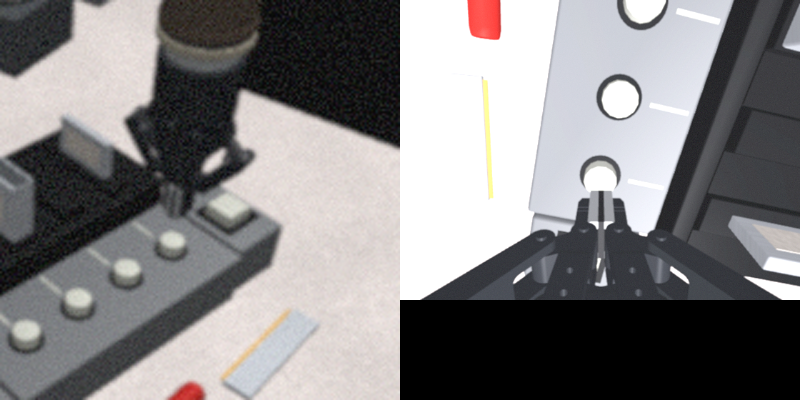

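The closed fingertips hang over the select key of the SSD's bay. The wrist view has sel3 at (600,177), under the tips, and the next keys are well clear.

Emit:
move_arm --dr '[[0, 0, 0], [0, 0, 0], [0, 0, 0], [0, 0, 0], [0, 0, 0], [0, 0, 0], [0, 0, 0], [0, 0, 0], [0, 0, 0], [0, 0, 0]]' --delta_pos '[[0, -0.006, 0.04], [0, -0.006, 0.08], [0, -0.006, 0.11], [0, -0.006, 0.12], [0, -0.006, 0.126], [0, -0.006, 0.132], [0, -0.006, 0.138], [0, -0.006, 0.144], [0, -0.006, 0.144], [0, -0.006, 0.144]]' --grip '[0, 0, 0, 0, 0, 0, 0, 0, 0, 0]'

```text
time_s: 2.7
tcp_pos: [0.5021, -0.0945, 0.0924]
eef_rot: [0.707, 0.707, 0.0, 0.0]
ft_force: [0.2, -0.1, 1.5]
gripper_width: -0.0001
grasp_force: 0.9
```

Emit:
move_arm --dr '[[0, 0, 0], [0, 0, 0], [0, 0, 0], [0, 0, 0], [0, 0, 0]]' --delta_pos '[[0, 0, 0.004], [0, 0, 0.008], [0, 0, 0.012], [0, 0, 0.012], [0, 0, 0.012]]' --grip '[0, 0, 0, 0, 0]'

```text
time_s: 3.32
tcp_pos: [0.5021, -0.0945, 0.0893]
eef_rot: [0.707, 0.707, 0.0, 0.0]
ft_force: [-0.8, -0.3, 2.0]
gripper_width: -0.0002
grasp_force: 0.8
```

Emit:
move_arm --dr '[[0, 0, 0], [0, 0, 0], [0, 0, 0], [0, 0, 0], [0, 0, 0]]' --delta_pos '[[0, 0, 0.002], [0, 0, 0.004], [0, 0, 0.006], [0, 0, 0.006], [0, 0, 0.006]]' --grip '[0, 0, 0, 0, 0]'

```text
time_s: 3.95
tcp_pos: [0.5021, -0.0945, 0.088]
eef_rot: [0.707, 0.707, 0.0, 0.0]
ft_force: [0.2, -0.3, 5.2]
gripper_width: -0.0001
grasp_force: 2.5
```

Emit:
move_arm --dr '[[0, 0, 0], [0, 0, 0], [0, 0, 0], [0, 0, 0]]' --delta_pos '[[0, 0, 0.002], [0, 0, 0.004], [0, 0, 0.004], [0, 0, 0.004]]' --grip '[0, 0, 0, 0]'

```text
time_s: 4.45
tcp_pos: [0.5022, -0.0945, 0.0873]
eef_rot: [0.707, 0.707, 0.0, 0.0]
ft_force: [-1.7, 0.2, 9.5]
gripper_width: 0.0001
grasp_force: 4.2
```

Force rose 1 mm into the rubber cushion, so the key is at its stop. Now lift and go to start.

Emit:
move_arm --dr '[[0, 0, 0], [0, 0, 0], [0, 0, 0], [0, 0, 0], [0, 0, 0], [0, 0, 0], [0, 0, 0], [0, 0, 0], [0, 0, 0], [0, 0, 0]]' --delta_pos '[[0, 0, -0.05], [0, 0, -0.2], [0, 0, -0.35], [0, 0, -0.35], [0.2, 0.05, -0.35], [0.4, 0.1, -0.35], [0.6, 0.15, -0.35], [0.8, 0.2, -0.35], [0.96, 0.246, -0.35], [0.96, 0.246, -0.35]]' --grip '[0, 0, 0, 0, 0, 0, 0, 0, 0, 0]'

```text
time_s: 5.7
tcp_pos: [0.5628, 0.1498, 0.1733]
eef_rot: [0.705, 0.709, -0.0, -0.001]
ft_force: [0.2, -1.2, 0.8]
gripper_width: -0.0
grasp_force: 0.0
```

Emit:
move_arm --dr '[[0, 0, 0], [0, 0, 0], [0, 0, 0], [0, 0, 0], [0, 0, 0], [0, 0, 0]]' --delta_pos '[[0.06, 0, 0], [0.125, 0, 0.05], [0.125, 0, 0.12], [0.125, 0, 0.18], [0.125, 0, 0.18], [0.125, 0, 0.18]]' --grip '[0, 0, 0, 0, 0, 0]'

```text
time_s: 6.45
tcp_pos: [0.5637, 0.1762, 0.1293]
eef_rot: [0.707, 0.707, -0.0, 0.0]
ft_force: [-0.6, -0.5, 0.2]
gripper_width: 0.0003
grasp_force: 0.0
```

```bash
python3 - <<'E'
from cell import *
import cv2,numpy as np
s=state();print(s['tcp_pos'],s['ft_force'])
p=read_camera("side")[0];w=read_camera("wrist")[0]
f=lambda q:cv2.convertScaleAbs(q,alpha=1.5,beta=10)
a=cv2.resize(f(p[95:275,200:380]),(500,500),interpolation=cv2.INTER_CUBIC)
b=cv2.resize(f(w),(300,225))
o=np.zeros((500,800,3),np.uint8);o[:,:500]=a;o[:225,500:]=b
cv2.imwrite('pics/chk2.png',o)
E
```

```text
[0.56374233 0.17618985 0.12931974] [-0.60397986 -0.52033983  0.23919126]
```

View pics/chk2.png

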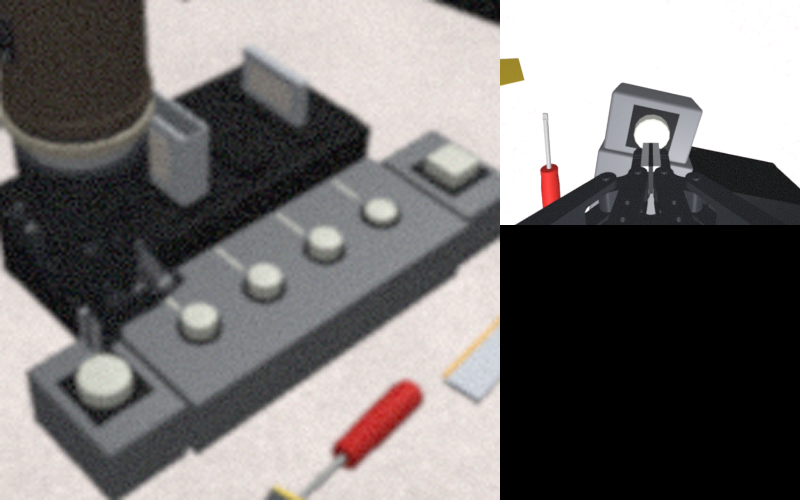

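The sel3 key at (380,211) now stands visibly lower than the others, and the tips are over the round start key.

Emit:
move_arm --dr '[[0, 0, 0], [0, 0, 0], [0, 0, 0], [0, 0, 0], [0, 0, 0], [0, 0, 0], [0, 0, 0], [0, 0, 0], [0, 0, 0], [0, 0, 0], [0, 0, 0], [0, 0, 0]]' --delta_pos '[[0, 0, 0.04], [0, 0, 0.08], [0, 0, 0.11], [0, 0, 0.12], [0, 0, 0.128], [0, 0, 0.136], [0, 0, 0.144], [0, 0, 0.152], [0, 0, 0.16], [0, 0, 0.168], [0, 0, 0.168], [0, 0, 0.168]]' --grip '[0, 0, 0, 0, 0, 0, 0, 0, 0, 0, 0, 0]'

```text
time_s: 8.05
tcp_pos: [0.5637, 0.1768, 0.0877]
eef_rot: [0.707, 0.707, 0.0, 0.0]
ft_force: [-1.4, -0.6, 6.9]
gripper_width: 0.0002
grasp_force: 3.3
```

Emit:
move_arm --dr '[[0, 0, 0], [0, 0, 0], [0, 0, 0], [0, 0, 0], [0, 0, 0], [0, 0, 0], [0, 0, 0], [0, 0, 0], [0, 0, 0], [0, 0, 0]]' --delta_pos '[[0, 0, 0.003], [0, 0, 0.003], [0, 0, 0.003], [0, 0, -0.03], [0, 0, -0.1], [0, 0, -0.25], [0, 0, -0.4], [0, 0, -0.55], [0, 0, -0.55], [0, 0, -0.55]]' --grip '[0, 0, 0, 0, 0, 0, 0, 0, 0, 0]'

```text
time_s: 9.3
tcp_pos: [0.5632, 0.1766, 0.2249]
eef_rot: [0.707, 0.707, -0.0, -0.0]
ft_force: [-0.0, 0.5, -0.1]
gripper_width: 0.0001
grasp_force: 0.0
```

```bash
python3 - <<'E'
from cell import *
import cv2
s=state();print(s['tcp_pos'],s['ft_force'])
p=read_camera("side")[0]
cv2.imwrite('pics/end.png',cv2.convertScaleAbs(cv2.resize(p[95:275,190:400],None,fx=3.3,fy=3.3,interpolation=cv2.INTER_CUBIC),alpha=1.6,beta=10))
E
```

```text
[0.56315917 0.17660087 0.22486299] [-0.00891481  0.45310018 -0.11160838]
```

View pics/end.png

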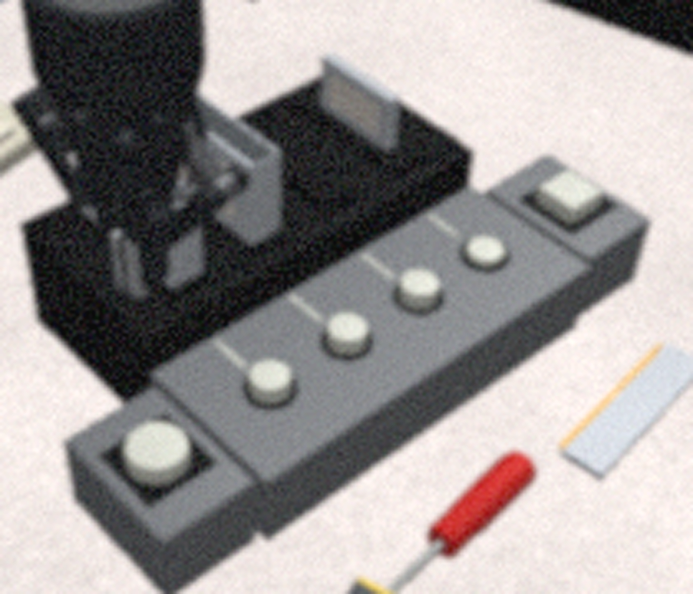

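Only sel3 at (487,250) is down. The start key at (157,450) has sprung back and everything else is where it was.

```bash
python3 -c "
from cell import *
print(finish_job())"
```

```text
the job is handed in; nothing more can be done
None
```

I pressed the bay 3 select key (the small drive's bay) to its stop and it stayed down, then pressed the round start key fully and let it spring back; no other key was pressed, nothing visibly moved, and I handed the job in at about 9.4 s.

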